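Lock in the push-lock switch that was left out

TASK

Two identical boxed push-lock switches stand on the bench, and both must be locked in before the hardness tester is used; one has been left out, its round cap standing higher. Click that cap in so that it stays down when you let go, without clicking the other switch, then rest a fingertip lightly on it once more to check that it has really stayed down, and take the hand away.

Things in the scene. Friction and masses are not known exactly. Their poses are not given: they have to be found in the camera images.
- button_a: Black round cap of push-lock switch a: 34 mm across, flat top, 10 mm thick. Origin: centre of its flat top. It slides straight down, sprung up. Its top stands 75 mm above the bench when out, about 65.5 mm when locked in, 57.5 mm at its stop. Each push to the stop, then letting go, turns out into locked and locked into out. Read from the heights which of caps a and b is out.
- button_b: Cap of switch b, exactly like that of switch a: same origin, size, heights and action. One of the two caps is out at the start, the other is locked in. For both: the spring takes 3 N at first and 7 N near the stop, which is firm and 17.4 mm down (a push must go at least 15 mm down to count); a locked cap gives less than 1 mm under a touch of 3 N.
- switch_a: Box of switch a: grey box 64 x 64 mm with a metal lid, 46 mm high, two 4 mm thick foot tabs (88 mm over the tabs, along its x) and a cable gland on its +y side (44 mm from the centre), fixed to the bench. Origin: centre of its underside, on the bench; z up. The cap is at its centre.
- switch_b: Box of switch b, exactly like that of switch a.

How it is judged (in metres and radians):
On the way, in this order (a step that is already met when the one before it is completed fails the run):
1. the cap that was out is locked in and let go (z of button_a in the frame of switch_a between 0.0625 and 0.068 m and contact force between button_a and the fingers below 0.05 N), for 0.2 s.
2. it is touched lightly and stays down (z of button_a in the frame of switch_a between 0.0625 and 0.068 m and contact force between button_a and the fingers above 0.3 N), for 0.02 s.
At the end, for the whole second after the job is handed in: Both caps are locked in and at rest, their tops 62.5 to 68 mm above the underside of their boxes, and nothing touches them (z of button_a in the frame of switch_a between 0.0625 and 0.068 m and z of button_b in the frame of switch_b between 0.0625 and 0.068 m and linear speed of button_a below 0.02 m/s).
It fails at once if the switch that was already locked in is clicked or pushed in by 4 mm or more (z of button_b in the frame of switch_b above 0.069 m or z of button_b in the frame of switch_b below 0.0615 m).
It also fails if it takes over 32 s, if anything falls off the work surface, if the arm or the gripper's body presses on something with over 40 N, if the wrist force passes 120 N, or if a joint passes its speed limit or range.

ROBOT

A 6-joint arm with a two-finger parallel gripper is mounted at the origin on a cart in front of the work surface, level with it; the furniture and walls round the work are solid. World frame = base frame: x ahead of the robot, y to its left, z up, the work surface at z = 0. Lengths are in m, angles in degrees, forces in N, time in s.
With the tool pointing down it reaches from about 0.3 to 0.75 m from the base axis. Payload 8.5 kg.
Tool frame: the origin (TCP) lies on the centre line of the jaws, within the pads' length; the fingertips stand 17 mm ahead of it and the grasp point (between the pads) lies 2 mm behind it (env.tip_extent is the distance from the TCP to the fingertips, in m); z points along the fingers, y is the direction in which the jaws open and shut (so a half turn about z gives the same grasp; the last joint's range is limited). The gripper opens to 85 mm and grips with 20 to 120 N. Pads are 22 mm wide; open, the fingers measure 114 mm over their backs; the gripper's body (76 mm by 85 mm) begins 54 mm behind the grasp point. The pads swing forward as they close: fully open they stand 13 mm farther back than shut.
Start: joints at [51.033, 21.807, 74.336, -0, 83.858, -12.336], TCP at [0.247, 0.492, 0.248] pointing down, gripper open.
Joint ranges: [-178.18, 178.18], [-50.72, 133.34], [12.68, 142.11], [-81.47, 261.47], [9.98, 163.14], [-165.26, 165.26]. Speed limits (degrees/s): [136.94, 136.94, 180, 180, 180, 180].

INTERFACE

Orientations are given as a 3x3 rotation matrix whose columns are the frame's x, y, z axes.
In Python, from rig import telemetry, get_image, camera_params, close_job, env gives the robot as it stands.
- The arm moves only by the tool apply_moves, never from a script. Its argument "motion" is a list of rows, each an object of numbers: "tx", "ty", "tz": the shift along the tool's x, y, z in cm; "turn": the turn about the tool's z in degrees; "jaw": the gripper's target within -1 to 1 (fully open at 1, half-way at 0, shut at -1). In form: [{"tx": .., "ty": .., "tz": .., "turn": .., "jaw": ..}, ...]. A call has 1 to 5 rows; each row is the pose to reach, as a shift and turn from the pose measured when the call began, along the tool's axes at that moment; what a row does not reach only later rows make up. A row lasts 1/12 s, in which the tool goes at most 41.7 mm and 7.16 degrees, less where a joint would pass 70% of its speed; a pose out of reach is approached as far as the arm can. A call with a gripper value outside its range is refused whole. The fingers move at their own pace and stop on an object; "squeeze" is the grip in N (left out, the last holds). Time passes only in rows, so rows that repeat a pose let the fingers close. It gives the time, the measured TCP pose, the force and the opening at its end, in the units of the state.
- telemetry.observe(): the state, without advancing time (a new reading comes with each control period).
- get_image(name): name is "scene" or "top"; returns (picture, depth): 480x640x3 uint8, red, green, blue; 480x640 float32, m along the optical axis (not along the pixel's ray), 0 where there is no reading.
- camera_params(name): a dict with "fx", "fy", "cx", "cy" (pixels), "rvec" (rotation vector, rad) and "tvec" (3), from world to camera coordinates, as OpenCV has them. Camera axes: x right, y down, z forward; pixel columns grow to the right and rows downward; lengths in m; the calibration is good to about 2 mm. A picture is of the moment at which its call begins. camera_params takes no time and is no camera call.
- close_job(): hands the job in, once; it reports no verdict.
The state is a dict: "time_s": time; "q": joint angles; "qvel": joint speeds; "joint_efforts": joint torques, N m; "position": TCP position; "tool_rot": TCP orientation; "ft_force": force on the tool from outside, world axes, zero at the start; "wrist_torque": the same for the moment, N m; "grip_width": finger opening in m.
Only numpy, scipy, OpenCV 4.12 (cv2) and the standard library are available. Lean on these libraries where they do the work, as an engineer would, in place of code of your own. Each camera call takes 0.05 s, during which the arm holds its last target. There are 200 camera calls.

## Working session

There is one attempt and no reset: what is moved stays moved. The work goes in short steps, Python scripts to look and compute and a tool call to move; the robot and the scene stay as the last step left them, time stands still between calls to the robot, and variables do not carry over. Pictures are saved under pics/ and viewed, about 8 in all and at most 12, crops included, and the job is handed in when it is done.

Besides the shell and the picture viewer there is one more tool, called after "Emit:" by a JSON object that holds its "method" and its "body". apply_moves: Moves the arm, as the interface text tells. Its arguments: {"type":"object","properties":{"motion":{"type":"array"},"squeeze":{"type":"number"}},"required":["motion"]}

```bash
mkdir -p pics; ls; python3 - <<'E'
from rig import telemetry,get_image,camera_params,env
import cv2,numpy as np
s=telemetry.observe();print(s['time_s'],s['position'],s['tool_rot'],s['grip_width'],env.tip_extent)
for n in('top','scene'):
    p,d=get_image(n);cv2.imwrite(f'pics/{n}0.png',p[:,:,::-1]);np.savez(f'{n}0.npz',p=p,d=d);print(n,camera_params(n))
E
```

```text
pics
0.0 [0.2463696  0.49141611 0.24770745] [[-8.93906451e-01  4.48252528e-01 -9.63578619e-04]
 [ 4.48253435e-01  8.93905757e-01 -1.16413486e-03]
 [ 3.39522084e-04 -1.47255508e-03 -9.99998858e-01]] 0.08556516123999466 0.017
top {'fx': 576.0262221762384, 'fy': 576.0262221762384, 'cx': 312.38266586515266, 'cy': 234.15534188840456, 'rvec': array([ 2.19131272, -2.19187891,  0.01371898]), 'tvec': array([0.08154911, 0.48750861, 0.96221659])}
scene {'fx': 595.6204971760919, 'fy': 595.6204971760919, 'cx': 329.0356998528329, 'cy': 236.18874218529805, 'rvec': array([ 2.22210414, -0.46366827,  0.2232574 ]), 'tvec': array([-0.41150353,  0.21039835,  0.69831241])}
```

View pics/top0.png

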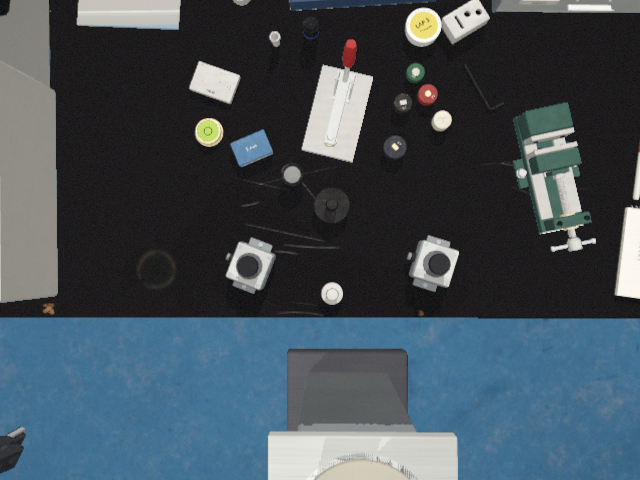

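View pics/scene0.png

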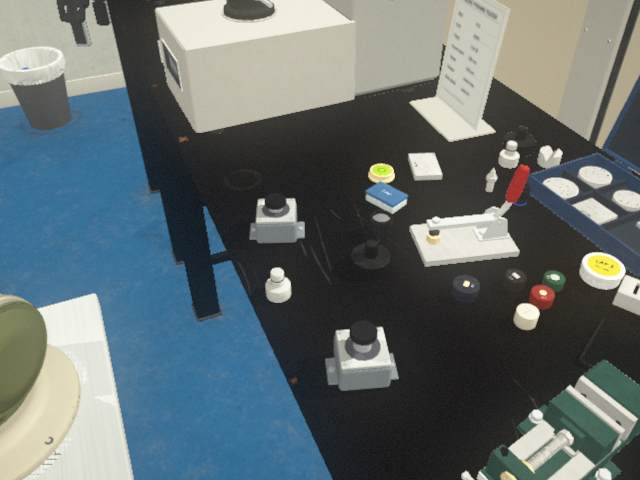

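Top view: the switches are at about (248,266) and (438,264). In the scene view they are at (276,205), far, and (363,335), near, and the near cap looks higher. Next I measure both from depth and colour.

```bash
cat > h.py <<'E'
import cv2,numpy as np
from rig import camera_params
def pts(n,u,v,d):
    c=camera_params(n);R,_=cv2.Rodrigues(c['rvec'])
    X=np.stack([(u-c['cx'])/c['fx']*d,(v-c['cy'])/c['fy']*d,d],-1)
    return (X-c['tvec'])@R
def world(n,d):
    v,u=np.indices(d.shape).astype(float);return pts(n,u,v,d)
def ray(n,u,v,z):
    a=pts(n,u,v,0.);b=pts(n,u,v,1.);return a+(b-a)*(z-a[2])/(b[2]-a[2])
def caps(n,p,d,seeds):
    W=world(n,d);g=p.max(2)
    for u,v in seeds:
        m=np.zeros(g.shape,np.uint8);m[v-16:v+17,u-16:u+17]=1
        near=W[...,2]; k=(m>0)&(d>0)&(near>.054)&(near<.09)&(g<80)
        P=W[k];zt=np.median(P[:,2]);t=P[abs(P[:,2]-zt)<.004]
        c,_=cv2.minEnclosingCircle(np.argwhere(k)[:,::-1].astype(np.float32))
        lid=W[(d>0)&(abs(near-.046)<.006)&(np.hypot(W[...,0]-t[:,0].mean(),W[...,1]-t[:,1].mean())<.06)]
        print(n,(u,v),'n',len(t),'ztop',zt.round(4),'p90',np.percentile(P[:,2],90).round(4),'mean',t.mean(0).round(4),'mid',((t.min(0)+t.max(0))/2).round(4),'ext',np.ptp(t,0).round(3),'circ ray',ray(n,*c,zt).round(4),'lid z',np.median(lid[:,2]).round(4))
        b=W[(d>0)&(abs(near)<.006)&(np.hypot(W[...,0]-t[:,0].mean(),W[...,1]-t[:,1].mean())<.09)]
        print('  bench z',np.median(b[:,2]).round(4),len(b))
E
python3 - <<'E'
from h import *
for n,s in(('top',[(248,266),(438,264)]),('scene',[(276,203),(363,333)])):
    f=np.load(n+'0.npz');caps(n,f['p'],f['d'],s)
f=np.load('top0.npz');a=f['p'][205:325,200:490,::-1]
cv2.imwrite('pics/c0.png',cv2.resize(a,None,fx=2.7,fy=2.7,interpolation=2))
E
```

```text
top (248, 266) n 336 ztop 0.0659 p90 0.0679 mean [0.4347 0.1836 0.0658] mid [0.4349 0.1841 0.0656] ext [0.032 0.032 0.007] circ ray [0.4349 0.1833 0.0659] lid z 0.0456
  bench z 0.0002 7014
top (438, 264) n 344 ztop 0.0754 p90 0.0775 mean [ 0.4384 -0.118   0.0755] mid [ 0.4383 -0.1181  0.0754] ext [0.031 0.031 0.008] circ ray [ 0.4385 -0.1176  0.0754] lid z 0.0458
  bench z 0.0005 7144
scene (276, 203) n 248 ztop 0.0648 p90 0.0665 mean [0.4371 0.1807 0.0648] mid [0.4382 0.1817 0.0645] ext [0.033 0.032 0.007] circ ray [0.4368 0.18   0.0648] lid z 0.045
  bench z -0.0003 4477
scene (363, 333) n 500 ztop 0.0743 p90 0.0757 mean [ 0.4398 -0.1211  0.0743] mid [ 0.441  -0.1201  0.0737] ext [0.034 0.034 0.007] circ ray [ 0.4391 -0.1224  0.0743] lid z 0.045
  bench z -0.0006 9831
```

View pics/c0.png

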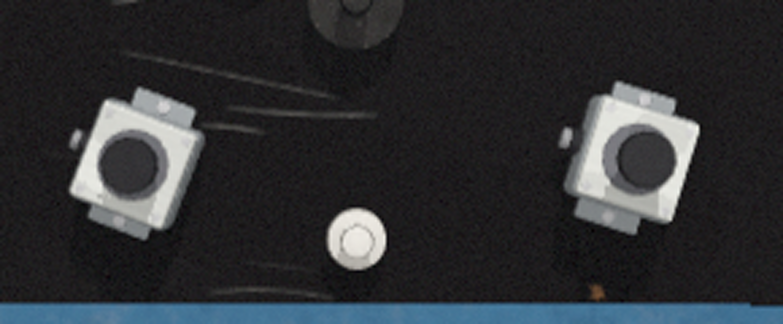

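The right-hand switch (y ≈ -0.12) is out, with its top at 75 mm. The left one is locked at 65.5 mm. I'll shut the jaws and move over the right cap at (0.439, -0.119).

Emit:
{"method": "apply_moves", "body": {"motion": [{"tx": -44.6, "ty": -46.0, "tz": 0, "turn": 0, "jaw": -1}, {"tx": -44.6, "ty": -46.0, "tz": 0, "turn": 0, "jaw": -1}, {"tx": -44.6, "ty": -46.0, "tz": 0, "turn": 0, "jaw": -1}, {"tx": -44.6, "ty": -46.0, "tz": 0, "turn": 0, "jaw": -1}, {"tx": -44.6, "ty": -46.0, "tz": 0, "turn": 0, "jaw": -1}], "squeeze": 20}}

```text
time_s: 0.52
position: [0.3088, 0.2911, 0.2481]
tool_rot: [[-0.894, 0.448, -0.001], [0.448, 0.894, -0.001], [0.001, -0.002, -1.0]]
ft_force: [0.6, -0.0, 0.0]
grip_width: 0.0258
```

Emit:
{"method": "apply_moves", "body": {"motion": [{"tx": -30.0, "ty": -30.8, "tz": 0, "turn": 0, "jaw": -1}, {"tx": -30.0, "ty": -30.8, "tz": 0, "turn": 0, "jaw": -1}, {"tx": -30.0, "ty": -30.8, "tz": 0, "turn": 0, "jaw": -1}, {"tx": -30.0, "ty": -30.8, "tz": 0, "turn": 0, "jaw": -1}, {"tx": -30.0, "ty": -30.8, "tz": 0, "turn": 0, "jaw": -1}]}}

```text
time_s: 0.93
position: [0.3718, 0.0923, 0.2484]
tool_rot: [[-0.894, 0.447, -0.001], [0.447, 0.894, -0.001], [0.0, -0.002, -1.0]]
ft_force: [2.2, 0.6, -0.2]
grip_width: 0.0001
```

Emit:
{"method": "apply_moves", "body": {"motion": [{"tx": -15.0, "ty": -15.4, "tz": 0, "turn": 0, "jaw": -1}, {"tx": -15.0, "ty": -15.4, "tz": 0, "turn": 0, "jaw": -1}, {"tx": -15.0, "ty": -15.4, "tz": 0, "turn": 0, "jaw": -1}]}}

```text
time_s: 1.18
position: [0.4094, -0.0271, 0.2484]
tool_rot: [[-0.894, 0.448, -0.001], [0.448, 0.894, -0.001], [0.001, -0.002, -1.0]]
ft_force: [1.7, 0.5, -0.1]
grip_width: -0.0005
```

Emit:
{"method": "apply_moves", "body": {"motion": [{"tx": -6.8, "ty": -6.9, "tz": 0, "turn": 0, "jaw": -1}, {"tx": -6.8, "ty": -6.9, "tz": 0, "turn": 0, "jaw": -1}, {"tx": -6.8, "ty": -6.9, "tz": 0, "turn": 0, "jaw": -1}, {"tx": -6.8, "ty": -6.9, "tz": 4, "turn": 0, "jaw": -1}, {"tx": -6.8, "ty": -6.9, "tz": 8, "turn": 0, "jaw": -1}]}}

```text
time_s: 1.6
position: [0.44, -0.1205, 0.1684]
tool_rot: [[-0.893, 0.45, 0.003], [0.45, 0.893, -0.003], [-0.004, -0.002, -1.0]]
ft_force: [1.1, -0.4, -1.1]
grip_width: -0.0002
```

```bash
python3 - <<'E'
from h import *
from rig import telemetry,get_image
p,d=get_image('scene');cv2.imwrite('pics/s1.png',cv2.resize(p[130:430,180:580,::-1],None,fx=2,fy=2))
print(telemetry.observe()['position'])
E
```

```text
[ 0.43614552 -0.1179746   0.16082062]
```

View pics/s1.png

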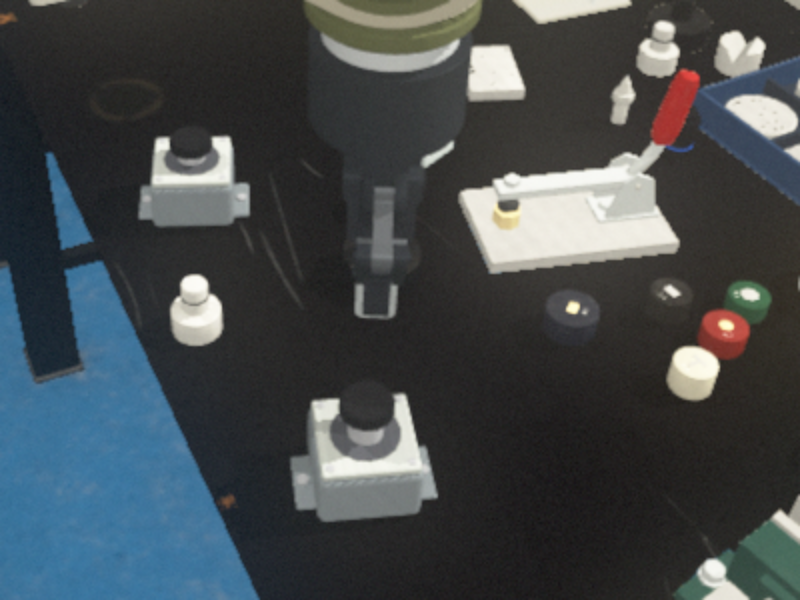

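The shut fingertips are at crop (375,305), above the near switch's cap at (367,400), and the way down is clear. I'll descend to just over the cap.

Emit:
{"method": "apply_moves", "body": {"motion": [{"tx": -0.3, "ty": 0, "tz": 3, "turn": 0, "jaw": -1}, {"tx": -0.3, "ty": 0, "tz": 5.5, "turn": 0, "jaw": -1}, {"tx": -0.3, "ty": 0, "tz": 5.5, "turn": 0, "jaw": -1}, {"tx": -0.3, "ty": 0, "tz": 5.5, "turn": 0, "jaw": -1}]}}

```text
time_s: 1.98
position: [0.4383, -0.1187, 0.1063]
tool_rot: [[-0.894, 0.449, -0.012], [0.448, 0.894, 0.005], [0.013, -0.001, -1.0]]
ft_force: [0.2, -0.1, -0.3]
grip_width: -0.0002
```

Emit:
{"method": "apply_moves", "body": {"motion": [{"tx": 0, "ty": 0, "tz": 1.0, "turn": 0, "jaw": -1}, {"tx": 0, "ty": 0, "tz": 1.5, "turn": 0, "jaw": -1}, {"tx": 0, "ty": 0, "tz": 2.0, "turn": 0, "jaw": -1}, {"tx": 0, "ty": 0, "tz": 2.0, "turn": 0, "jaw": -1}]}}

```text
time_s: 2.32
position: [0.4387, -0.1187, 0.0866]
tool_rot: [[-0.894, 0.449, -0.01], [0.449, 0.894, 0.005], [0.011, -0.0, -1.0]]
ft_force: [0.8, 1.1, 4.4]
grip_width: -0.0003
```

Contact at 4.4 N, as the spring should give. I'll go on to the stop, gently.

Emit:
{"method": "apply_moves", "body": {"motion": [{"tx": 0, "ty": 0, "tz": 0.5, "turn": 0, "jaw": -1}, {"tx": 0, "ty": 0, "tz": 0.9, "turn": 0, "jaw": -1}, {"tx": 0, "ty": 0, "tz": 1.15, "turn": 0, "jaw": -1}, {"tx": 0, "ty": 0, "tz": 1.25, "turn": 0, "jaw": -1}, {"tx": 0, "ty": 0, "tz": 1.25, "turn": 0, "jaw": -1}]}}

```text
time_s: 2.73
position: [0.4388, -0.1187, 0.0748]
tool_rot: [[-0.894, 0.448, -0.009], [0.448, 0.894, 0.004], [0.01, -0.0, -1.0]]
ft_force: [-0.8, 2.1, 6.6]
grip_width: -0.0001
```

Emit:
{"method": "apply_moves", "body": {"motion": [{"tx": 0, "ty": 0, "tz": 0.1, "turn": 0, "jaw": -1}, {"tx": 0, "ty": 0, "tz": 0.15, "turn": 0, "jaw": -1}, {"tx": 0, "ty": 0, "tz": 0.15, "turn": 0, "jaw": -1}]}}

```text
time_s: 2.98
position: [0.4388, -0.1187, 0.0745]
tool_rot: [[-0.894, 0.448, -0.009], [0.448, 0.894, 0.004], [0.009, -0.001, -1.0]]
ft_force: [-2.3, 1.8, 14.6]
grip_width: 0.0001
```

The stop is felt: 14.6 N with the tip at 57.5 mm. Now I lift clear.

Emit:
{"method": "apply_moves", "body": {"motion": [{"tx": 0, "ty": 0, "tz": -0.5, "turn": 0, "jaw": -1}, {"tx": 0, "ty": 0, "tz": -1.5, "turn": 0, "jaw": -1}, {"tx": 0, "ty": 0, "tz": -3.0, "turn": 0, "jaw": -1}, {"tx": 0, "ty": 0, "tz": -3.0, "turn": 0, "jaw": -1}, {"tx": 0, "ty": 0, "tz": -3.0, "turn": 0, "jaw": -1}]}}

```text
time_s: 3.4
position: [0.4391, -0.1189, 0.1049]
tool_rot: [[-0.894, 0.448, -0.008], [0.448, 0.894, 0.003], [0.008, -0.001, -1.0]]
ft_force: [0.7, -0.2, -0.8]
grip_width: -0.0
```

Emit:
{"method": "apply_moves", "body": {"motion": [{"tx": 0, "ty": 0, "tz": 0, "turn": 0, "jaw": -1}, {"tx": 0, "ty": 0, "tz": 0, "turn": 0, "jaw": -1}, {"tx": 0, "ty": 0, "tz": 0, "turn": 0, "jaw": -1}, {"tx": 0, "ty": 0, "tz": 0, "turn": 0, "jaw": -1}, {"tx": 0, "ty": 0, "tz": 0, "turn": 0, "jaw": -1}]}}

```text
time_s: 3.82
position: [0.439, -0.1189, 0.1046]
tool_rot: [[-0.894, 0.448, -0.008], [0.448, 0.894, 0.003], [0.009, -0.001, -1.0]]
ft_force: [-0.1, 0.6, 0.0]
grip_width: -0.0002
```

```bash
python3 - <<'E'
from h import *
from rig import telemetry,get_image
p,d=get_image('scene');caps('scene',p,d,[(276,203),(363,337)])
cv2.imwrite('pics/s2.png',cv2.resize(p[130:430,180:580,::-1],None,fx=2,fy=2))
s=telemetry.observe();print(s['position'],s['ft_force'])
E
```

```text
scene (276, 203) n 248 ztop 0.0649 p90 0.0663 mean [0.437  0.1808 0.0648] mid [0.4383 0.1825 0.0644] ext [0.033 0.035 0.007] circ ray [0.4367 0.1799 0.0649] lid z 0.0451
  bench z -0.0004 4477
scene (363, 337) n 467 ztop 0.0648 p90 0.0663 mean [ 0.4393 -0.122   0.0648] mid [ 0.4398 -0.1195  0.0646] ext [0.031 0.033 0.007] circ ray [ 0.4386 -0.123   0.0648] lid z 0.0449
  bench z -0.0006 9827
[ 0.43907379 -0.11892519  0.10470688] [-0.41429356 -0.3491224  -0.26231213]
```

View pics/s2.png

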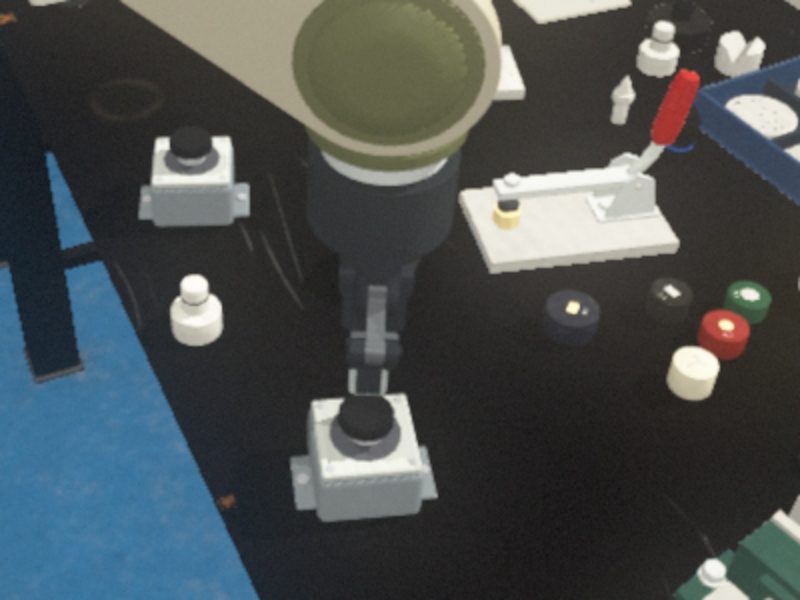

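The pressed cap at crop (365,415) now reads 64.8 mm, the same as the other at (190,143), so it is locked and clear of the fingers. Now the light touch.

Emit:
{"method": "apply_moves", "body": {"motion": [{"tx": 0, "ty": 0, "tz": 1.2, "turn": 0, "jaw": -1}, {"tx": 0, "ty": 0, "tz": 1.8, "turn": 0, "jaw": -1}, {"tx": 0, "ty": 0, "tz": 2.0, "turn": 0, "jaw": -1}, {"tx": 0, "ty": 0, "tz": 2.0, "turn": 0, "jaw": -1}, {"tx": 0, "ty": 0, "tz": 2.0, "turn": 0, "jaw": -1}]}}

```text
time_s: 4.28
position: [0.439, -0.1189, 0.0848]
tool_rot: [[-0.894, 0.448, -0.008], [0.448, 0.894, 0.003], [0.009, -0.001, -1.0]]
ft_force: [0.0, -0.0, -0.3]
grip_width: -0.0001
```

Emit:
{"method": "apply_moves", "body": {"motion": [{"tx": 0, "ty": 0, "tz": 0.1, "turn": 0, "jaw": -1}, {"tx": 0, "ty": 0, "tz": 0.2, "turn": 0, "jaw": -1}, {"tx": 0, "ty": 0, "tz": 0.25, "turn": 0, "jaw": -1}, {"tx": 0, "ty": 0, "tz": 0.25, "turn": 0, "jaw": -1}]}}

```text
time_s: 4.62
position: [0.4391, -0.1189, 0.0824]
tool_rot: [[-0.894, 0.448, -0.008], [0.448, 0.894, 0.003], [0.008, -0.001, -1.0]]
ft_force: [-0.1, -0.1, 0.1]
grip_width: -0.0001
```

Emit:
{"method": "apply_moves", "body": {"motion": [{"tx": 0, "ty": 0, "tz": 0.05, "turn": 0, "jaw": -1}, {"tx": 0, "ty": 0, "tz": 0.05, "turn": 0, "jaw": -1}, {"tx": 0, "ty": 0, "tz": 0.05, "turn": 0, "jaw": -1}]}}

```text
time_s: 4.87
position: [0.4391, -0.1189, 0.082]
tool_rot: [[-0.894, 0.448, -0.008], [0.448, 0.894, 0.003], [0.008, -0.001, -1.0]]
ft_force: [-0.7, 0.6, 2.5]
grip_width: 0.0001
```

Emit:
{"method": "apply_moves", "body": {"motion": [{"tx": 0, "ty": 0, "tz": 0.02, "turn": 0, "jaw": -1}, {"tx": 0, "ty": 0, "tz": 0.02, "turn": 0, "jaw": -1}]}}

```text
time_s: 5.03
position: [0.4391, -0.1189, 0.0819]
tool_rot: [[-0.894, 0.448, -0.007], [0.448, 0.894, 0.003], [0.008, -0.001, -1.0]]
ft_force: [-1.7, 1.0, 4.3]
grip_width: 0.0
```

The touch is firm and held: about 4 N with the tip at 64.9 mm. I'll take the hand away.

Emit:
{"method": "apply_moves", "body": {"motion": [{"tx": 0, "ty": 0, "tz": -1, "turn": 0, "jaw": -1}, {"tx": 0, "ty": 0, "tz": -4, "turn": 0, "jaw": -1}, {"tx": 0, "ty": 0, "tz": -8, "turn": 0, "jaw": -1}, {"tx": 0, "ty": 0, "tz": -12, "turn": 0, "jaw": -1}, {"tx": 0, "ty": 0, "tz": -14, "turn": 0, "jaw": -1}]}}

```text
time_s: 5.45
position: [0.4409, -0.1197, 0.226]
tool_rot: [[-0.894, 0.448, -0.003], [0.448, 0.894, 0.0], [0.002, -0.001, -1.0]]
ft_force: [0.2, 0.6, 0.6]
grip_width: -0.0001
```

Emit:
{"method": "apply_moves", "body": {"motion": [{"tx": 0, "ty": 0, "tz": 0, "turn": 0, "jaw": -1}, {"tx": 0, "ty": 0, "tz": 0, "turn": 0, "jaw": -1}, {"tx": 0, "ty": 0, "tz": 0, "turn": 0, "jaw": -1}, {"tx": 0, "ty": 0, "tz": 0, "turn": 0, "jaw": -1}]}}

```text
time_s: 5.78
position: [0.4404, -0.1194, 0.2244]
tool_rot: [[-0.894, 0.448, -0.005], [0.448, 0.894, 0.002], [0.006, -0.001, -1.0]]
ft_force: [-0.1, 0.4, 1.2]
grip_width: 0.0
```

```bash
python3 - <<'E'
from h import *
from rig import telemetry,get_image,close_job
p,d=get_image('scene');caps('scene',p,d,[(276,203),(363,337)])
s=telemetry.observe();print(s['time_s'],s['position'],s['ft_force'],s['qvel'])
E
```

```text
scene (276, 203) n 248 ztop 0.0649 p90 0.0664 mean [0.437  0.1807 0.0649] mid [0.4377 0.1829 0.0643] ext [0.033 0.035 0.007] circ ray [0.4367 0.1798 0.0649] lid z 0.0451
  bench z -0.0003 4489
scene (363, 337) n 491 ztop 0.0647 p90 0.0661 mean [ 0.4397 -0.1213  0.0647] mid [ 0.4402 -0.1199  0.064 ] ext [0.031 0.035 0.007] circ ray [ 0.4388 -0.123   0.0647] lid z 0.0449
  bench z -0.0006 9974
5.8333 [ 0.44043192 -0.11944376  0.22448003] [-0.14249167 -0.03654025  0.88673369] [-0.02438283 -0.05058078 -0.36810966 -0.05067905  0.15801087  0.09390155]
```

```bash
python3 -c "
from rig import close_job;print(close_job())"
```

```text
the job is handed in; nothing more can be done
None
```

The switch that was out, the right-hand one at about (0.439, -0.119), is now locked in, and I handed the job in at about 5.8 s. `close_job()` reports no verdict.

- **Click:** I pressed its cap to the stop with shut fingers (14.6 N, fingertip at 57.5 mm) and let go. The scene camera then read 64.8 mm, against 74.3 mm before.
- **Check touch:** I rested the fingertips on the cap again. It held at 2.5 to 4.3 N with the tip at about 65 mm. The last reading was a little above the 3 N touch I was aiming near.
- **Last camera check:** With the hand 14 cm up, the right cap read 64.7 mm and the left cap 64.9 mm, both inside the 62.5 to 68 mm band. I never touched the left cap.

The two cameras disagreed by about 1 mm in height and 3 to 4 mm sideways. That did not change which cap was out or where I pressed.

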